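Pull out the tray rest's short rail until it locks

TASK

The tray rest on the kitchen counter has two telescoping rails, and a big baking sheet needs both of them long: one is already pulled out and locked, the other is still pushed in. Draw the pushed-in rail straight out (the upright stop post at its end makes a good grip) until its spring lock button jumps up through the hole in the outer tube, then let go. Leave the other rail pulled out as it is.

Things in the scene. Friction and masses are not known exactly. Their poses are not given: they have to be found in the camera images.
- short_rail_grip (a point): Pushed-in rail: centre of the free part of its black stop post (16 mm across the rail, 20 along it, 50 high; 25 mm below its top, 90 above the counter). The post stands on the end of a 24 mm square inner tube, top 29 mm below this point, sliding in a fixed outer tube whose mouth is 35 to 60 mm behind. z up; the rail pulls out level along this frame's -x (to the robot's side); y across.
- short_rail (a joint): How far the pushed-in rail is drawn out, m: 0 fully in, 0.090 where its lock button meets the hole, 0.092 a hard stop. Starts between 0 and 0.025. It slides stiffly (about 4 N plus a little damping) and stays where it is left; once locked it has about 2 mm of play each way and cannot go back.
- short_rail_lock (a joint): Height of that rail's round brass spring button, 12 mm across, m: about 0 while held down, hidden in the outer tube; 0.010 when it has sprung up by itself, then standing 6 mm above the outer tube's top, 20 mm behind its mouth.
- long_rail_grip (a point): The same point and axes on the other, alike rail, already drawn out and locked; leave it so. Both steel outer tubes (34 mm square, 200 mm long, top 66 mm above the counter) lie parallel, 150 mm apart, fixed on one dark foot plate fixed to the counter; which one, left or right, is pushed in changes.

How it is judged:
By the outcome, as a careful person would: the job done as asked, in the order asked, and still so for the second after the job is handed in, with the robot touching nothing.
It also fails if it takes over 32 s, if anything falls off the work surface, if the arm or the gripper's body presses on something with over 40 N, if the wrist force passes 120 N, or if a joint passes its speed limit or range.

ROBOT

A 6-joint arm with a two-finger parallel gripper is mounted at the origin on the work surface. World frame = base frame: x ahead of the robot, y to its left, z up, the work surface at z = 0. Lengths are in m, angles in rad, forces in N, time in s.
With the tool pointing down it reaches from about 0.225 to 0.875 m from the base axis. Payload 3.4 kg.
Tool frame: the origin (TCP) lies on the centre line of the jaws, within the pads' length; the fingertips stand 19 mm ahead of it and the grasp point (between the pads) is the TCP; z points along the fingers, y is the direction in which the jaws open and shut (so a half turn about z gives the same grasp; the last joint's range is limited). The gripper opens to 85 mm and grips with 20 to 120 N. Pads are 22 mm wide; open, the fingers measure 114 mm over their backs; the gripper's body (76 mm by 85 mm) begins 54 mm behind the grasp point. The pads swing forward as they close: fully open they stand 13 mm farther back than shut.
Start: joints at [1.044, 0.276, 1.505, -0, 1.361, -0.121], TCP at [0.227, 0.528, 0.25] pointing down, gripper open.
Joint ranges: [-2.89, 2.89], [-0.75, 2.08], [0.22, 2.7], [-1.18, 4.32], [0.11, 2.71], [-2.7, 2.7]. Speed limits (rad/s): [2.57, 2.57, 3.14, 3.14, 3.14, 3.14].

INTERFACE

Orientations are given as a unit quaternion [w, x, y, z].
In Python, from rig import monitor, eyes, manip, models gives the robot as it stands.
- The arm moves only by the tool send_rows, never from a script. Its argument "deltas" is a list of rows, each an object with "dp": the shift along the world's x, y, z each as a share of 0.12 m, from -1 to 1, a list of three; "rotation": the turn, a rotation vector about the world's x, y, z each as a share of 0.5 rad, from -1 to 1, a list of three. In form: [{"dp": [dx, dy, dz], "rotation": [rx, ry, rz]}, ...]. A call has 1 to 12 rows; each row is the pose to reach, as a shift and turn from the pose commanded when the call began; what a row does not reach only later rows make up. A row lasts 1/12 s, in which the tool goes at most 41.7 mm and 7.16 degrees, less where a joint would pass 70% of its speed; a pose out of reach is approached as far as the arm can. A call with a number of a shift or a turn outside -1 to 1 is refused whole. A call with a gripper value outside its range is refused whole. "fingers" is the closure, from -1 (fully open) to 1 (shut), set as the call begins (left out, the last holds). The fingers move at their own pace and stop on an object; "grip_force" is the grip in N (left out, the last holds). Time passes only in rows, so rows that repeat a pose let the fingers close. It gives the time, the measured TCP pose, the force and the opening at its end, in the units of the state.
- monitor.get_state(): the state, without advancing time (a new reading comes with each control period).
- eyes.get_image(name): name is "scene" or "top" or "wrist"; returns a dict with "color" (400x640x3 uint8, red, green, blue), "depth" (400x640 float32, m along the optical axis (not along the pixel's ray), 0 where there is no reading), "mtx" (3x3 intrinsics, pixels), "rvec" (rotation vector, rad) and "tvec" (3), from world to camera coordinates, as OpenCV has them. Camera axes: x right, y down, z forward; pixel columns grow to the right and rows downward; lengths in m; the calibration is good to about 2 mm. A picture is of the moment at which its call begins.
- manip.sign_off(): hands the job in, once; it reports no verdict.
Trained networks look in a picture, given as the dict that the camera call returned (one of the last four; its "shot" number tells which), for a name from the list of things; names that differ only in an ending like _2 or _b are one class to them, and where a whole thing is asked for, a point or a joint stands for the part that bears it (a point fixed in the world has none). Each returns a list of dicts, best first, with "score" (0 to 1); they miss things now and then, are a little off and sometimes report something else, mostly with a low value. They report only what shows in the picture. A call takes as long as a camera call.
- models.find_in(name, picture): "box" ([left, top, right, bottom] in pixels, round what is visible of it).
The state is a dict: "clock": time; "qpos": joint angles; "qd": joint speeds; "effort": joint torques, N m; "position": TCP position; "ee_rot": TCP orientation; "contact_force": force on the tool from outside, world axes, zero at the start; "moment": the same for the moment, N m; "width": finger opening in m.
Only numpy, scipy, OpenCV 4.12 (cv2) and the standard library are available. Lean on these libraries where they do the work, as an engineer would, in place of code of your own. Each camera call takes 0.05 s, during which the arm holds its last target.

## Working session

There is one attempt and no reset: what is moved stays moved. The work goes in short steps, Python scripts to look and compute and a tool call to move; the robot and the scene stay as the last step left them, time stands still between calls to the robot, and variables do not carry over. Pictures are saved under pics/ and viewed, and the job is handed in when it is done.

Besides the shell and the picture viewer there is one more tool, called after "Call:" as a command line: name --argument value ..., lists and objects as JSON in quotes. send_rows: Moves the arm, as the interface text tells. Its arguments: {"type":"object","properties":{"deltas":{"type":"array","items":{"type":"object","properties":{"dp":{"type":"array","items":{"type":"number"}},"rotation":{"type":"array","items":{"type":"number"}}}}},"fingers":{"type":"number"},"grip_force":{"type":"number"}},"required":["deltas"]}

```bash
mkdir -p pics; ls
cat > h.py <<'E'
import numpy as np, cv2, pickle
from rig import monitor, eyes, manip, models
def grab(n,tag):
    p=eyes.get_image(n); cv2.imwrite(f'pics/{tag}.png',p['color'][:,:,::-1]); pickle.dump(p,open(f'{tag}.pkl','wb')); return p
def world(p,u,v,d=None):
    R=cv2.Rodrigues(np.array(p['rvec'],float))[0]; K=p['mtx']
    if d is None: d=p['depth'][int(v),int(u)]
    c=np.linalg.inv(K)@np.array([u,v,1.])*d
    return R.T@(c-np.ravel(p['tvec']))
def proj(p,X):
    return cv2.projectPoints(np.array(X,float).reshape(-1,1,3),np.array(p['rvec'],float),np.array(p['tvec'],float),p['mtx'],None)[0].reshape(-1,2)
E
python3 - <<'E'
from h import *
print(monitor.get_state())
for n in ['scene','top']:
    p=grab(n,n+'0')
    for t in ['short_rail_grip','long_rail_grip','short_rail','short_rail_lock']:
        print(n,t,models.find_in(t,p)[:3])
E
```

```text
pics
{'clock': 0.0, 'qpos': array([ 1.04397276e+00,  2.76598351e-01,  1.50611393e+00,  1.67251676e-05,
        1.36072099e+00, -1.21002234e-01]), 'qd': array([ 1.39293666e-03,  1.01023487e-03, -1.81871775e-04, -1.90478495e-05,
        1.81821632e-03, -2.17037229e-04]), 'effort': array([ 1.45736249e-03, -4.16776192e+01, -2.45813906e+01,  1.95949224e-04,
        1.09094949e-02,  6.18075362e-06]), 'position': array([0.22674707, 0.52786982, 0.24944543]), 'ee_rot': array([-3.00666840e-04,  2.01522762e-01,  9.79483399e-01, -8.69849217e-04]), 'contact_force': array([-0.15641163, -0.15715742,  0.48132803]), 'moment': array([-0.00419445, -0.00055494,  0.04385636]), 'width': 0.08522208981148373}
scene short_rail_grip [{'box': [301.8, 176.7, 349.9, 232.2], 'score': 0.75}]
scene long_rail_grip [{'box': [242.0, 114.1, 314.6, 183.0], 'score': 0.84}]
scene short_rail [{'box': [300.3, 177.5, 349.1, 232.6], 'score': 0.69}]
scene short_rail_lock []
top short_rail_grip [{'box': [315.3, 198.1, 340.7, 253.2], 'score': 0.55}]
top long_rail_grip [{'box': [390.9, 218.2, 429.1, 323.8], 'score': 0.71}]
top short_rail [{'box': [314.6, 195.3, 337.8, 255.7], 'score': 0.94}]
top short_rail_lock []
```

View pics/scene0.png

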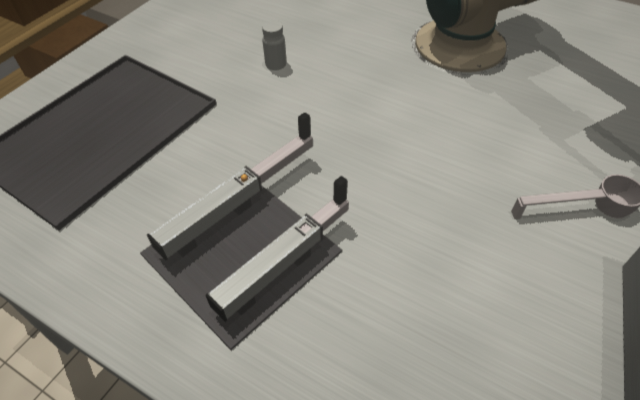

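View pics/top0.png

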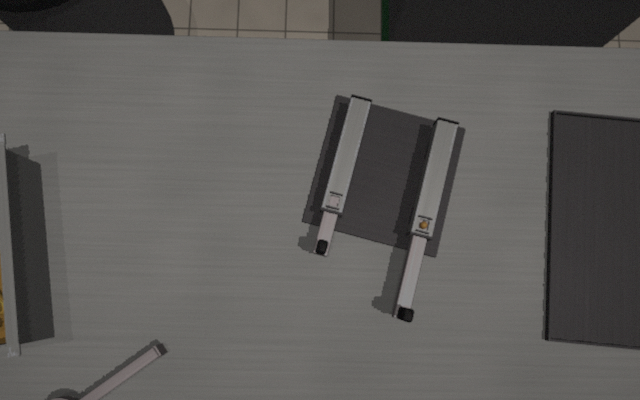

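The scene view shows the pushed-in rail at the right front, with its post at about (341,190). The long rail is at the left, with its post at (304,125) and its brass button at (243,178). In the top view the short post is at (322,247), the long post at (405,314) and the brass button at (424,225). The short rail's hole, at (334,202), is empty.

Run:
```python
from h import *
from scipy.ndimage import label
S=pickle.load(open('scene0.pkl','rb'));T=pickle.load(open('top0.pkl','rb'))
def cloud(p,box):
    l,t,r,b=box; vv,uu=np.mgrid[t:b,l:r]; d=p['depth'][t:b,l:r]; 
    pts=np.array([world(p,u,v,dd) for u,v,dd in zip(uu.ravel(),vv.ravel(),d.ravel())])
    return pts,p['color'][t:b,l:r].reshape(-1,3).astype(int),uu.ravel(),vv.ravel()
for nm,p,box in [('S short',S,(325,170,355,215)),('S long',S,(290,105,320,150)),('T short',T,(308,232,336,262)),('T long',T,(392,300,420,328))]:
    pts,c,u,v=cloud(p,box); m=(c.max(1)<45)&(pts[:,2]>.07)&(pts[:,2]<.14)
    q=pts[m]; print(nm,m.sum(),q.mean(0).round(4),q.min(0).round(4),q.max(0).round(4),'px',u[m].mean(),v[m].mean())
    k=q[:,2]>q[:,2].max()-.006; print('  top',k.sum(),q[k].mean(0).round(4), u[m][k].mean(),v[m][k].mean())
# outer tubes: all points z~.066 in top
pts,c,u,v=cloud(T,(280,80,480,340))
m=(abs(pts[:,2]-.066)<.004)
for nm,mm in [('left',m&(u<390-(v-90)*.25)),('right',m&(u>390-(v-90)*.25))]:
    q=pts[mm][:,:2]; ctr=q.mean(0); w=np.linalg.svd(q-ctr,full_matrices=False)[2][0]; w*=np.sign(w[0])
    rect=cv2.minAreaRect(q.astype(np.float32)*1000)
    print(nm,len(q),ctr,w,np.degrees(np.arctan2(w[1],w[0])),rect)
```

```text
S short 233 [0.6123 0.0111 0.0958] [0.603  0.0012 0.0701] [0.618  0.0168 0.1166] px 339.9871244635193 190.26180257510728
  top 52 [0.61   0.0099 0.1137] 340.2307692307692 181.76923076923077
S long 186 [ 0.5131 -0.1182  0.0935] [ 0.5037 -0.1272  0.0701] [ 0.5194 -0.1131  0.1155] px 303.94086021505376 126.40322580645162
  top 28 [ 0.513  -0.119   0.1123] 303.2142857142857 118.35714285714286
T short 122 [0.6062 0.008  0.1097] [0.5973 0.0006 0.0702] [0.6162 0.0156 0.1163] px 321.12295081967216 246.68852459016392
  top 97 [0.6072 0.0074 0.1126] 321.5670103092784 245.8556701030928
T long 172 [ 0.5086 -0.12    0.1051] [ 0.499  -0.1305  0.0709] [ 0.5179 -0.1139  0.1174] px 405.2093023255814 314.1046511627907
  top 86 [ 0.5082 -0.1227  0.113 ] 407.9767441860465 314.75581395348837
left 2478 [ 0.76063657 -0.03095872] [ 0.97067891 -0.24037979] -13.90895715525217 ((731.0572509765625, -23.846397399902344), (35.71030044555664, 273.2813720703125), 76.33897399902344)
right 2755 [ 0.71384021 -0.17346119] [ 0.97060779 -0.24066683] -13.92590028049839 ((664.858154296875, -161.807861328125), (36.977115631103516, 336.2729797363281), 76.30783081054688)
```

Call:
send_rows --deltas '[{"dp":[0.7,-1,0],"rotation":[0,0,0.326]},{"dp":[0.7,-1,0],"rotation":[0,0,0.326]},{"dp":[0.7,-1,0],"rotation":[0,0,0.326]},{"dp":[0.7,-1,0],"rotation":[0,0,0.326]}]' --fingers -1 --grip_force 50

```text
clock: 0.83
position: [0.3124, 0.4054, 0.2504]
ee_rot: [0.001, 0.121, 0.993, -0.001]
contact_force: [-0.8, -0.2, 0.4]
width: 0.0855
```

Call:
send_rows --deltas '[{"dp":[0.7,-1,0],"rotation":[0,0,0]},{"dp":[0.7,-1,0],"rotation":[0,0,0]},{"dp":[0.7,-1,0],"rotation":[0,0,0]},{"dp":[0.7,-1,0],"rotation":[0,0,0]}]'

```text
clock: 1.17
position: [0.397, 0.285, 0.2506]
ee_rot: [0.001, 0.122, 0.993, -0.001]
contact_force: [0.6, 0.3, -0.4]
width: 0.0857
```

Call:
send_rows --deltas '[{"dp":[0.7,-1,0],"rotation":[0,0,0]},{"dp":[0.7,-1,0],"rotation":[0,0,0]},{"dp":[0.7,-1,0],"rotation":[0,0,0]},{"dp":[0.7,-1,0],"rotation":[0,0,0]}]'

```text
clock: 1.5
position: [0.4815, 0.1647, 0.2505]
ee_rot: [0.001, 0.122, 0.992, -0.001]
contact_force: [0.8, 0.4, -0.0]
width: 0.0855
```

Call:
send_rows --deltas '[{"dp":[0.7,-1,0],"rotation":[0,0,0]},{"dp":[0.7,-1,0],"rotation":[0,0,0]},{"dp":[0.7,-1,0],"rotation":[0,0,0]},{"dp":[0.7,-1,0],"rotation":[0,0,0]},{"dp":[0.7,-1,0],"rotation":[0,0,0]}]'

```text
clock: 1.92
position: [0.5661, 0.044, 0.2499]
ee_rot: [0.001, 0.123, 0.992, -0.001]
contact_force: [0.2, -0.6, 0.1]
width: 0.0855
```

Now a wrist view for a second measurement.

Run:
```python
from h import *
p=grab('wrist','wrist1')
for t in ['short_rail_grip','long_rail_grip']: print(t,models.find_in(t,p)[:2])
print(proj(p,[[.608,.0075,.115],[.608,.0075,.09],[.5085,-.1205,.115]]))
R=cv2.Rodrigues(p['rvec'])[0]; print((-R.T@np.ravel(p['tvec'])).round(3))
```

```text
short_rail_grip [{'box': [284.8, 207.3, 306.3, 285.8], 'score': 0.56}]
long_rail_grip [{'box': [125.7, 158.0, 192.6, 281.1], 'score': 0.97}]
[[290.61319928 242.64469155]
 [292.53155106 232.23872976]
 [131.25783441 180.27603023]]
[0.488 0.064 0.372]
```

View pics/wrist1.png

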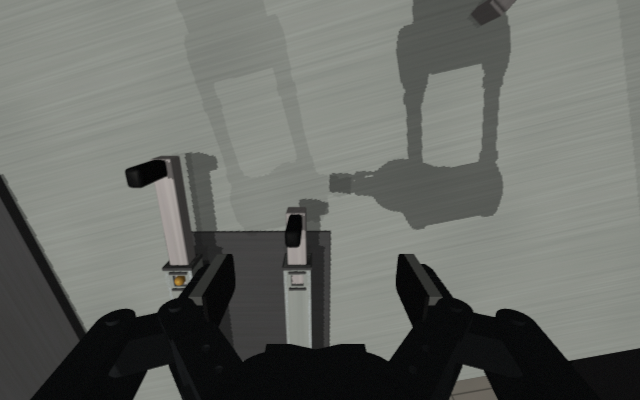

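The wrist view shows the short post at about (294,230) with its top near (292,241), and the long post's top near (132,178). Both match the projected estimates. I'll refine from depth.

Run:
```python
from h import *
p=pickle.load(open('wrist1.pkl','rb'))
vv,uu=np.mgrid[205:252,278:312]; u=uu.ravel();v=vv.ravel()
P=np.array([world(p,a,b) for a,b in zip(u,v)]); c=p['color'][v,u].astype(int).max(1)
m=(c<50)&(P[:,2]>.07)&(P[:,2]<.13); q=P[m]; w=np.array([.9707,-.2404]);n=np.array([.2404,.9707])
print(m.sum(),q.mean(0)); 
def st(q,s):
    a=q[:,:2]@w;b=q[:,:2]@n
    print(s,len(q),'along',np.percentile(a,[2,50,98]).round(4),'across',np.percentile(b,[2,50,98]).round(4),'z',np.percentile(q[:,2],[2,50,98]).round(4))
st(q,'all');st(q[q[:,2]>.110],'top');st(q[q[:,2]<.105],'side')
e=np.array([.608,.0075]);print('est',e@w,e@n)
s=monitor.get_state();t=s['position'][:2];print('tcp',s['position'],t@w,t@n)
c=np.array([.7606,-.031]);print('tube across',c@n)
# wrist tube top
vv,uu=np.mgrid[270:345,280:318];u=uu.ravel();v=vv.ravel()
P=np.array([world(p,a,b) for a,b in zip(u,v)]);st(P[abs(P[:,2]-.066)<.004],'tube')
im=cv2.resize(p['color'][190:310,240:350,::-1],None,fx=5,fy=5,interpolation=cv2.INTER_CUBIC);cv2.imwrite('pics/wz1.png',im)
```

```text
437 [0.60240971 0.01061813 0.10144019]
all 437 along [0.5772 0.5799 0.5938] across [0.1474 0.1551 0.1624] z [0.0722 0.1086 0.1127]
top 195 along [0.5785 0.5859 0.5941] across [0.1481 0.1546 0.1609] z [0.1101 0.1116 0.113 ]
side 187 along [0.5771 0.5779 0.5856] across [0.1479 0.1561 0.1625] z [0.0711 0.0889 0.1046]
est 0.5883826 0.15344344999999998
tcp [0.56250244 0.0486053  0.25008049] 0.5343364051833892 0.18240675230140377
tube across 0.15275654000000002
tube 1811 along [0.6531 0.7098 0.7676] across [0.1384 0.155  0.1712] z [0.0634 0.0648 0.0669]
```

View pics/wz1.png

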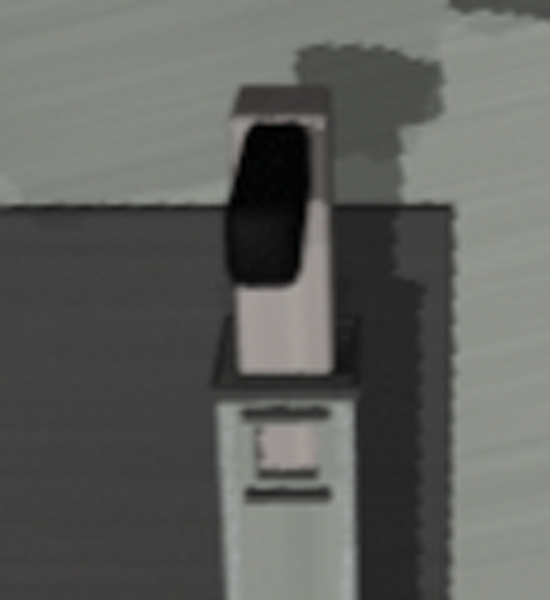

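Call:
send_rows --deltas '[{"dp":[0.372,-0.327,0],"rotation":[0,0,0]},{"dp":[0.372,-0.327,0],"rotation":[0,0,0]},{"dp":[0.372,-0.327,-0.4],"rotation":[0,0,0]},{"dp":[0.372,-0.327,-0.8],"rotation":[0,0,0]},{"dp":[0.372,-0.327,-0.8],"rotation":[0,0,0]},{"dp":[0.372,-0.327,-0.8],"rotation":[0,0,0]},{"dp":[0.372,-0.327,-0.8],"rotation":[0,0,0]}]'

```text
clock: 2.65
position: [0.6069, 0.0105, 0.1542]
ee_rot: [-0.001, 0.12, 0.993, 0.0]
contact_force: [0.8, 0.1, 0.8]
width: 0.0851
```

Run:
```python
from h import *
print(monitor.get_state()['position'])
p=grab('scene','scene2'); cv2.imwrite('pics/s2z.png',cv2.resize(p['color'][50:300,200:450,::-1],None,fx=2.3,fy=2.3))
```

```text
[0.6069189  0.01053068 0.15421862]
```

View pics/s2z.png

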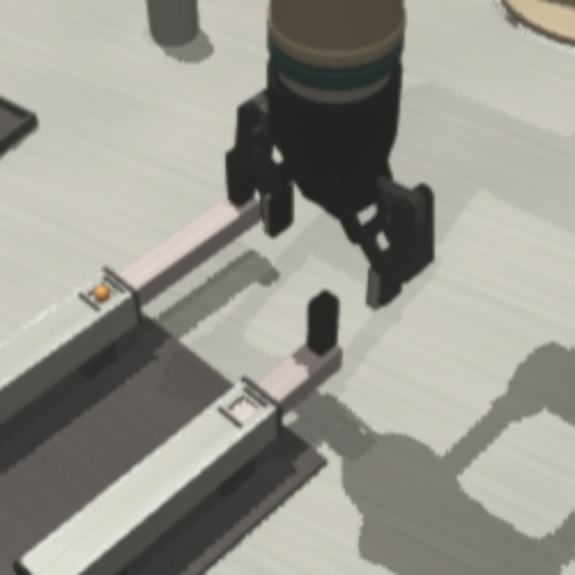

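The jaws straddle the post across the rail and are above it, clear of the long rail. I'll descend, then close.

Call:
send_rows --deltas '[{"dp":[0,0,-0.25],"rotation":[0,0,0]},{"dp":[0,0,-0.52],"rotation":[0,0,0]},{"dp":[0,0,-0.52],"rotation":[0,0,0]},{"dp":[0,0,-0.52],"rotation":[0,0,0]},{"dp":[0,0,-0.52],"rotation":[0,0,0]}]'

```text
clock: 3.12
position: [0.6094, 0.0093, 0.0945]
ee_rot: [0.002, 0.121, 0.993, 0.0]
contact_force: [-0.7, 0.6, 0.2]
width: 0.0853
```

Call:
send_rows --deltas '[{"dp":[0,0,0],"rotation":[0,0,0]},{"dp":[0,0,0],"rotation":[0,0,0]},{"dp":[0,0,0],"rotation":[0,0,0]},{"dp":[0,0,0],"rotation":[0,0,0]},{"dp":[0,0,0],"rotation":[0,0,0]},{"dp":[0,0,0],"rotation":[0,0,0]},{"dp":[0,0,0],"rotation":[0,0,0]},{"dp":[0,0,0],"rotation":[0,0,0]},{"dp":[0,0,0],"rotation":[0,0,0]},{"dp":[0,0,0],"rotation":[0,0,0]}]' --fingers 1 --grip_force 40

```text
clock: 3.95
position: [0.6075, 0.0083, 0.0923]
ee_rot: [0.0, 0.121, 0.993, -0.001]
contact_force: [-1.9, -4.7, 6.1]
width: 0.0157
```

Call:
send_rows --deltas '[{"dp":[-0.08,0.02,0],"rotation":[0,0,0]},{"dp":[-0.16,0.04,0],"rotation":[0,0,0]},{"dp":[-0.24,0.06,0],"rotation":[0,0,0]},{"dp":[-0.32,0.08,0],"rotation":[0,0,0]},{"dp":[-0.4,0.1,0],"rotation":[0,0,0]},{"dp":[-0.485,0.12,0],"rotation":[0,0,0]},{"dp":[-0.485,0.12,0],"rotation":[0,0,0]},{"dp":[-0.485,0.12,0],"rotation":[0,0,0]}]'

```text
clock: 4.62
position: [0.5483, 0.0229, 0.0923]
ee_rot: [-0.001, 0.121, 0.993, -0.001]
contact_force: [-5.4, -4.4, 8.1]
width: 0.0156
```

Run:
```python
from h import *
s=monitor.get_state();print(s['position'],s['contact_force'],s['width'])
a=grab('scene','scene3'); b=grab('top','top3')
cv2.imwrite('pics/z3.png',np.hstack([cv2.resize(a['color'][100:250,210:360,::-1],(400,400)),cv2.resize(b['color'][180:330,300:450,::-1],(400,400))]))
for t in ['short_rail_lock']: print(models.find_in(t,a)[:3],models.find_in(t,b)[:3])
```

```text
[0.54829932 0.02287117 0.09231033] [-5.44872456 -4.37159695  8.09009702] 0.015597396452917968
[{'box': [299.2, 225.3, 309.0, 229.7], 'score': 0.36}] [{'box': [328.5, 196.1, 338.6, 199.2], 'score': 0.48}]
```

View pics/z3.png

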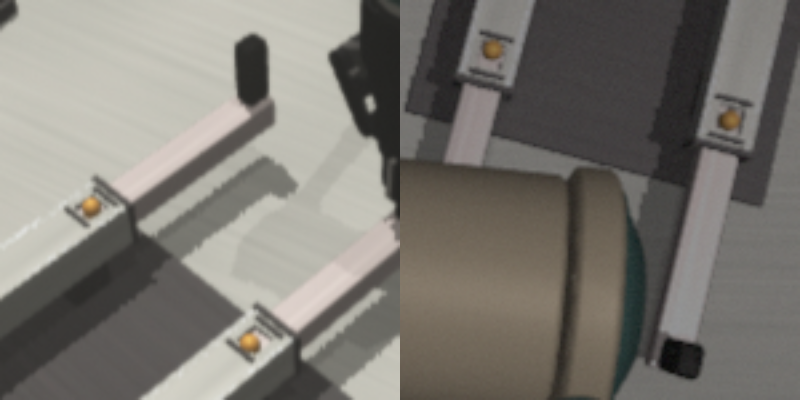

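Brass now shows in the short rail's hole (left panel (248,342), right panel (493,48)). It sits slightly behind the hole's centre, so it may not have popped up yet. I'll draw on gently.

Call:
send_rows --deltas '[{"dp":[-0.01,0.0025,0],"rotation":[0,0,0]},{"dp":[-0.02,0.005,0],"rotation":[0,0,0]},{"dp":[-0.03,0.0075,0],"rotation":[0,0,0]},{"dp":[-0.04,0.01,0],"rotation":[0,0,0]},{"dp":[-0.04,0.01,0],"rotation":[0,0,0]},{"dp":[-0.04,0.01,0],"rotation":[0,0,0]}]'

```text
clock: 5.32
position: [0.5461, 0.0234, 0.0923]
ee_rot: [0.002, 0.121, 0.993, -0.001]
contact_force: [2.3, -6.0, 3.4]
width: 0.0154
```

Run:
```python
from h import *
s=monitor.get_state();print(s['position'],s['contact_force'],s['width'])
a=grab('scene','scene4'); b=grab('top','top4')
cv2.imwrite('pics/z4.png',np.hstack([cv2.resize(a['color'][160:250,230:320,::-1],(400,400)),cv2.resize(b['color'][170:250,310:390,::-1],(400,400))]))
for t in ['short_rail_lock']: print(models.find_in(t,a)[:3],models.find_in(t,b)[:3])
```

```text
[0.5460573  0.02343509 0.09233826] [ 2.29868262 -6.01905673  3.38665917] 0.01535657417301681
[{'box': [301.4, 224.3, 310.3, 228.7], 'score': 0.45}] []
```

View pics/z4.png

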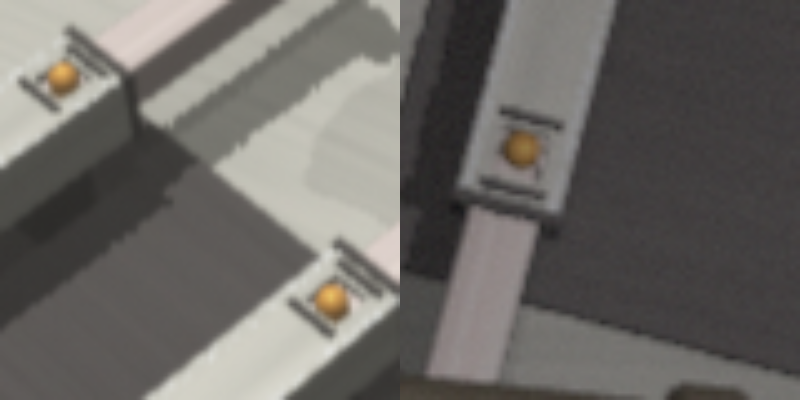

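Call:
send_rows --deltas '[{"dp":[-0.01,0.0025,0],"rotation":[0,0,0]},{"dp":[-0.02,0.005,0],"rotation":[0,0,0]},{"dp":[-0.025,0.006,0],"rotation":[0,0,0]},{"dp":[-0.025,0.006,0],"rotation":[0,0,0]},{"dp":[-0.025,0.006,0],"rotation":[0,0,0]}]'

```text
clock: 5.93
position: [0.5434, 0.0241, 0.0923]
ee_rot: [0.002, 0.121, 0.993, -0.001]
contact_force: [1.8, -6.7, 2.4]
width: 0.0154
```

Run:
```python
from h import *
s=monitor.get_state();print(s['position'],s['contact_force'],s['width'])
a=grab('scene','scene5'); b=grab('top','top5')
cv2.imwrite('pics/z5.png',np.hstack([cv2.resize(a['color'][160:250,230:320,::-1],(400,400)),cv2.resize(b['color'][170:250,310:390,::-1],(400,400))]))
w=np.array([.9707,-.2404]);n=np.array([.2404,.9707])
def but(p,box):
    l,t,r,bb=box; vv,uu=np.mgrid[t:bb,l:r];u=uu.ravel();v=vv.ravel();c=p['color'][v,u].astype(int)
    m=(c[:,0]-c[:,2]>50); P=np.array([world(p,x,y) for x,y in zip(u[m],v[m])])
    print(m.sum(),u[m].mean().round(1),v[m].mean().round(1),P.mean(0).round(4),'z',P[:,2].min().round(4),P[:,2].max().round(4),'along',(P[:,:2]@w).mean().round(4),'across',(P[:,:2]@n).mean().round(4))
for tag in '345':
    S=pickle.load(open(f'scene{tag}.pkl','rb'));T=pickle.load(open(f'top{tag}.pkl','rb'))
    for p,bs in [(S,[(290,215,320,240),(232,165,255,190)]),(T,[(320,185,350,215),(410,210,440,240)])]:
        for bx in bs: but(p,bx)
```

```text
[0.54342925 0.02408206 0.09231411] [ 1.77959183 -6.74191404  2.40706313] 0.015372333549119791
39 303.2 228.0 [ 0.6899 -0.0108  0.0712] z 0.0672 0.0756 along 0.6723 across 0.1554
32 243.5 176.7 [ 0.6498 -0.1554  0.0708] z 0.0645 0.0745 along 0.6681 across 0.0053
29 334.4 198.3 [ 0.6878 -0.0128  0.0699] z 0.0655 0.0738 along 0.6708 across 0.1529
31 423.5 224.6 [ 0.6483 -0.157   0.0702] z 0.0671 0.0747 along 0.6671 across 0.0035
41 304.2 227.0 [ 0.6875 -0.0104  0.0712] z 0.0668 0.0763 along 0.6698 across 0.1551
32 243.5 176.7 [ 0.6626 -0.1427  0.0906] z 0.0666 0.7069 along 0.6775 across 0.0208
28 334.2 199.4 [ 0.6859 -0.0125  0.0704] z 0.0672 0.0736 along 0.6688 across 0.1528
30 423.6 224.6 [ 0.6483 -0.1571  0.0703] z 0.0643 0.0736 along 0.667 across 0.0033
42 305.2 226.1 [ 0.685  -0.0102  0.0708] z 0.0663 0.0747 along 0.6674 across 0.1547
32 243.5 176.7 [ 0.6497 -0.1555  0.0707] z 0.0659 0.074 along 0.6681 across 0.0052
29 333.5 200.9 [ 0.6834 -0.0114  0.0705] z 0.0662 0.0735 along 0.6661 across 0.1532
30 423.6 224.6 [ 0.6482 -0.1571  0.0704] z 0.0653 0.0742 along 0.667 across 0.0034
```

View pics/z5.png

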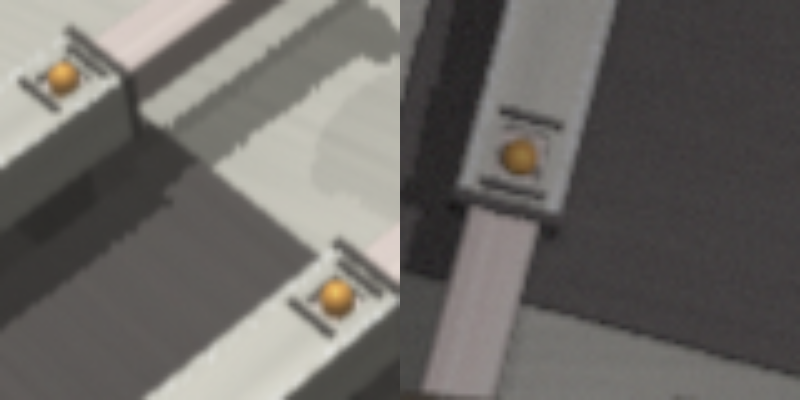

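The short button stands at the same height as the long rail's (mean z 0.071 against 0.071, tops near 0.075) and is centred in the hole. It is locked, so I'll release and go straight up.

Call:
send_rows --deltas '[{"dp":[0,0,0],"rotation":[0,0,0]},{"dp":[0,0,0],"rotation":[0,0,0]},{"dp":[0,0,0],"rotation":[0,0,0]},{"dp":[0,0,0],"rotation":[0,0,0]},{"dp":[0,0,0],"rotation":[0,0,0]},{"dp":[0,0,0],"rotation":[0,0,0]},{"dp":[0,0,0],"rotation":[0,0,0]},{"dp":[0,0,0],"rotation":[0,0,0]}]' --fingers -1

```text
clock: 6.7
position: [0.5416, 0.0255, 0.0919]
ee_rot: [0.0, 0.121, 0.993, 0.0]
contact_force: [-0.2, 0.4, -0.1]
width: 0.0853
```

Call:
send_rows --deltas '[{"dp":[0,0,0.25],"rotation":[0,0,0]},{"dp":[0,0,0.5],"rotation":[0,0,0]},{"dp":[0,0,0.75],"rotation":[0,0,0]},{"dp":[0,0,1],"rotation":[0,0,0]},{"dp":[0,0,1],"rotation":[0,0,0]},{"dp":[0,0,1],"rotation":[0,0,0]}]'

```text
clock: 7.2
position: [0.5428, 0.0253, 0.214]
ee_rot: [0.002, 0.121, 0.993, 0.0]
contact_force: [0.9, -0.3, -0.4]
width: 0.0857
```

Call:
send_rows --deltas '[{"dp":[-0.4,0.7,0.2],"rotation":[0,0,0]},{"dp":[-0.8,1,0.4],"rotation":[0,0,0]},{"dp":[-0.8,1,0.4],"rotation":[0,0,0]},{"dp":[-0.8,1,0.4],"rotation":[0,0,0]},{"dp":[-0.8,1,0.4],"rotation":[0,0,0]},{"dp":[-0.8,1,0.4],"rotation":[0,0,0]},{"dp":[-0.8,1,0.4],"rotation":[0,0,0]}]'

```text
clock: 7.78
position: [0.4454, 0.1452, 0.2589]
ee_rot: [-0.001, 0.121, 0.993, -0.0]
contact_force: [0.6, -0.3, -0.5]
width: 0.0857
```

Run:
```python
from h import *
s=monitor.get_state();print(s['position'],s['contact_force'],s['width'],s['clock'])
a=grab('scene','scene6'); b=grab('top','top6')
cv2.imwrite('pics/z6.png',np.hstack([cv2.resize(a['color'][90:250,220:380,::-1],(400,400)),cv2.resize(b['color'][170:330,300:460,::-1],(400,400))]))
w=np.array([.9707,-.2404]);n=np.array([.2404,.9707])
def but(p,box):
    l,t,r,bb=box; vv,uu=np.mgrid[t:bb,l:r];u=uu.ravel();v=vv.ravel();c=p['color'][v,u].astype(int)
    m=(c[:,0]-c[:,2]>50); P=np.array([world(p,x,y) for x,y in zip(u[m],v[m])])
    print(m.sum(),P.mean(0).round(4),'zmax',P[:,2].max().round(4),'along',np.median(P[:,:2]@w).round(4))
for p,bs in [(a,[(290,215,320,240),(232,165,255,190)]),(b,[(320,185,350,215),(410,210,440,240)])]:
    for bx in bs: but(p,bx)
for t in ['short_rail_grip','short_rail_lock']: print(models.find_in(t,a)[:2],models.find_in(t,b)[:2])
```

```text
[0.44535912 0.14516736 0.25888959] [ 0.62666591 -0.28025896 -0.507179  ] 0.08571542356913775 7.7833
41 [ 0.685  -0.0101  0.0712] zmax 0.0746 along 0.6677
31 [ 0.6496 -0.1555  0.0708] zmax 0.0748 along 0.6678
28 [ 0.6836 -0.0114  0.0702] zmax 0.0741 along 0.6663
29 [ 0.6483 -0.1572  0.0705] zmax 0.0727 along 0.6673
[{'box': [303.8, 156.7, 374.7, 230.1], 'score': 0.89}] [{'box': [304.4, 195.2, 340.5, 297.6], 'score': 0.76}]
[] [{'box': [330.9, 199.5, 338.4, 203.5], 'score': 0.51}]
```

View pics/z6.png

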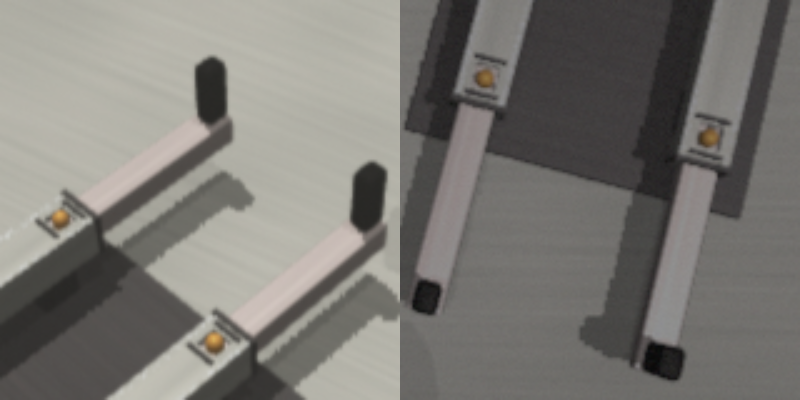

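Both rails are equally long, both brass buttons are up, and the robot is clear.

Run:
```python
from h import *
print(manip.sign_off())
```

```text
the job is handed in; nothing more can be done
None
```

The pushed-in rail is now drawn out and locked. I gripped its stop post across the rail, pulled it straight out about 67 mm until the brass button came up, then let go. I backed the arm away and handed the job in at about 8 s.

- **Lock:** after release, the button stood at the same height as the long rail's (mean z about 0.071 m in both the scene and top cameras). Along the rail the two buttons sat within about 1 mm of each other.
- **Other rail:** the long rail's button did not move between pictures, so that rail stayed out and locked.
- **Forces:** wrist force components read at most 8 N, and about zero after release.
- **Checks that disagreed:** one depth reading on the long rail's button was an outlier, with a single bad pixel at z = 0.71 m; the pictures before and after it agreed. The button detector gave only weak scores (up to 0.51) and missed the button in some pictures. I therefore relied on colour and depth, and on looking at the pictures.

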